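# Put a mixed handful away: seasonings, stationery and fruit

### The job

Clear up the mixed things lying on the worktop: stand the salt shaker and the green bottle upright in the wooden caddy, one in each compartment; lay the blue pen and the eraser flat on the floor of the grey tray, side by side with the pen lengthwise along the tray; and put the lemon in the bowl. Leave the copper-lidded jar and the tape roll where they are.

Things in the scene. Friction and masses are not known exactly. Their poses are not given: they have to be found in the camera images.
- salt: Salt shaker: clear glass with white salt and a grey cap, upright, round, 44 mm in diameter up to 66 mm high, cap narrowing to 34 mm, 90 mm high in all. Origin: centre of its underside, z up.
- green_bottle: Small dark green glass bottle, upright, round, 36 mm in diameter in its lower half, tapering to a neck, 92 mm high. Origin: centre of its underside, z up.
- lemon: Yellow lemon lying on the worktop, 71 mm long (its x axis), 53 mm wide (y), 51 mm high. Origin: centre of its underside at the start, 26 mm below its middle; it turns with the lemon.
- pen: Blue pen lying flat, 141 mm long (its x axis), 10 mm wide at the barrel (13 mm with the clip), 10 mm high. Origin: middle of its underside.
- eraser: Eraser in a red sleeve, a flat block 65 mm long (x) by 30 mm wide (y) by 13 mm high. Origin: centre of its underside.
- caddy: Brown wooden condiment caddy, fixed to the worktop: an open low box 162 mm (x) by 84 mm (y), 18 mm high, walls and floor 6 mm, with a 6 mm cross wall in the middle that makes two equal compartments, each 72 by 72 mm, centred at x = +39 mm and x = -39 mm, y = 0. Origin: centre of its underside; the floor is 6 mm above it.
- pen_tray: Grey plastic stationery tray, fixed to the worktop: one open shallow box 190 mm (x, lengthwise) by 160 mm (y), 14 mm high, walls and floor 4 mm, 182 by 152 mm inside, no divider: mind the rim when the fingers open. Origin: centre of its underside; the floor is 4 mm above it.
- bowl: Pale green round cereal bowl, fixed to the worktop, 140 mm across the rim, 60 mm high, hollow, inner floor about 9 mm above the worktop. Origin: centre of its underside.
- copper_jar: Bystander: glass jar with a flat copper lid, 62 mm in diameter, 60 mm high. Origin: centre of its underside.
- tape: Bystander: roll of cream adhesive tape lying flat, 100 mm in diameter, 25 mm high. Origin: centre of its underside.
Not all that is in view belongs to the job. There is more than one size of the eraser; the job needs the middle-sized.

How it is judged:
By the outcome, as a careful person would: the job done as asked, in the order asked, and still so for the second after the job is handed in, with the robot touching nothing.
It also fails if it takes over 138 s, if anything falls off the work surface, if the arm or the gripper's body presses on something with over 40 N, if the wrist force passes 120 N, or if a joint passes its speed limit or range.

### The arm

A 6-joint arm with a two-finger parallel gripper is mounted at the origin on the work surface; the furniture and walls round the work are solid. World frame = base frame: x ahead of the robot, y to its left, z up, the work surface at z = 0. Lengths are in m, angles in rad, forces in N, time in s.
With the tool pointing down it reaches from about 0.35 to 0.85 m from the base axis. Payload 8.1 kg.
Tool frame: the origin (TCP) lies at the centre of the arm's flange, where the gripper is bolted on; the fingertips stand 186 mm ahead of it and the grasp point (between the pads) lies 167 mm ahead of it; z points along the fingers, y is the line along which they close (so a half turn about z gives the same grasp; the last joint's range is limited). The gripper opens to 93 mm and grips with 3 to 60 N. Pads are 15 mm wide; open, the fingers measure 128 mm over their backs; the gripper's body (75 mm by 188 mm) begins 65 mm behind the grasp point.
Start: joints at [1.152, 0.13, 1.488, -0, 1.523, -0.085], TCP at [0.197, 0.567, 0.405] pointing down, gripper open.
Joint ranges: [-2.96, 2.96], [-0.89, 2.26], [0.02, 2.5], [-1.34, 4.48], [0, 2.73], [-2.66, 2.66]. Speed limits (rad/s): [2.39, 2.39, 2.79, 3.14, 3.14, 3.14].

### API

Orientations are given as a rotation vector (axis times angle).
In Python, from plant import read_state, read_camera, camera_params, robot gives the robot as it stands.
- The arm moves only by the tool carry_out, never from a script. Its argument "targets" is a list of rows, each an object of numbers: "hand": the opening in per cent of the stroke, from 0 (shut) to 100 (fully open); "x", "y", "z": the shift along the tool's x, y, z in m; "ax", "ay", "az": the turn, a rotation vector about the tool's x, y, z in rad. In form: [{"hand": .., "x": .., "y": .., "z": .., "ax": .., "ay": .., "az": ..}, ...]. A call has 1 to 8 rows; each row is the pose to reach, as a shift and turn from the pose commanded when the call began, along the tool's axes at that moment; what a row does not reach only later rows make up. A row lasts 1/8 s, in which the tool goes at most 62.5 mm and 10.7 degrees, less where a joint would pass 70% of its speed; a pose out of reach is approached as far as the arm can. A call with a gripper value outside its range is refused whole. The fingers move at their own pace and stop on an object; "newtons" is the grip in N (left out, the last holds). Time passes only in rows, so rows that repeat a pose let the fingers close. It gives the time, the measured TCP pose, the force, the opening and the grip force at its end, in the units of the state.
- read_state(): the state, without advancing time (a new reading comes with each control period).
- read_camera(name): name is "scene" or "top" or "wrist"; returns (picture, depth): 384x512x3 uint8, blue, green, red; 384x512 float32, m along the optical axis (not along the pixel's ray), 0 where there is no reading.
- camera_params(name): a dict with "fx", "fy", "cx", "cy" (pixels), "k1" (the pictures are not rectified: a ray, as slopes to the right and down, at radius r is drawn at 1 + k1 r^2 times it, then the intrinsics apply), "position" and "rotation" of the camera in the world. Camera axes: x right, y up, looking along -z (the intrinsics and any distortion apply to the point x, -y, -z); pixel columns grow to the right and rows downward; lengths in m; the calibration is good to about 2 mm. A picture is of the moment at which its call begins: read the wrist's pose just before it. camera_params takes no time and is no camera call; for the wrist camera it gives the pose at the moment of the call.
- robot.close_job(): hands the job in; it is judged then, once.
The state is a dict: "t": time; "q": joint angles; "dq": joint speeds; "joint_torque": joint torques, N m; "tool_pos": TCP position; "orientation": TCP orientation; "force": force on the tool from outside, world axes, zero at the start; "wrist_torque": the same for the moment, N m; "opening": finger opening in m; "gripper_force": force on a finger pad.
Only numpy, scipy, OpenCV 4.12 (cv2) and the standard library are available. Lean on these libraries where they do the work, as an engineer would, in place of code of your own. Each camera call takes 0.05 s, during which the arm holds its last target. There are 200 camera calls.

## Working session

There is one attempt and no reset: what is moved stays moved. The work goes in short steps, Python scripts to look and compute and a tool call to move; the robot and the scene stay as the last step left them, time stands still between calls to the robot, and variables do not carry over. Pictures are saved under pics/ and viewed, at most 14 in all, crops included, and the job is handed in when it is done.

Besides the shell and the picture viewer there is one more tool, called after "Call:" as name(argument=value, ...) on one line, values as JSON. carry_out: Moves the arm, as the interface text tells. Its arguments: {"type":"object","properties":{"targets":{"type":"array","items":{"type":"object","properties":{"hand":{"type":"number"},"x":{"type":"number"},"y":{"type":"number"},"z":{"type":"number"},"ax":{"type":"number"},"ay":{"type":"number"},"az":{"type":"number"}}}},"newtons":{"type":"number"}},"required":["targets"]}

```bash
mkdir -p pics
cat > h.py <<'E'
import numpy as np, cv2
from plant import read_state, read_camera, camera_params, robot
from scipy.spatial.transform import Rotation as R
def load(n): 
    d=np.load(f'{n}.npz'); return d['im'],d['dep'],{k:d[k] for k in d.files}
def snap(n,out):
    p=camera_params(n); im,dep=read_camera(n)
    np.savez(out+'.npz',im=im,dep=dep,**{k:np.array(v) for k,v in p.items()})
    cv2.imwrite(f'pics/{out}.png',im); return im,dep,p
def rot(p):
    r=np.array(p['rotation'],float)
    if r.shape==(3,3): return r
    return R.from_rotvec(r).as_matrix() if r.size==3 else R.from_quat(r).as_matrix()
def rays(p,uv):
    uv=np.array(uv,float).reshape(-1,2)
    K=np.array([[p['fx'],0,p['cx']],[0,p['fy'],p['cy']],[0,0,1]],float)
    s=cv2.undistortPoints(uv[:,None],K,np.array([float(p['k1']),0,0,0]))[:,0]
    return np.c_[s[:,0],-s[:,1],-np.ones(len(s))]@rot(p).T
def plane(p,uv,z):
    d=rays(p,uv); o=np.array(p['position'],float)
    return o+d*((z-o[2])/d[:,2])[:,None]
def pts(p,dep,uv):
    uv=np.array(uv).reshape(-1,2); z=dep[uv[:,1].astype(int),uv[:,0].astype(int)]
    return np.array(p['position'],float)+rays(p,uv)*z[:,None]
E
python3 - <<'E'
from h import *
print(read_state())
for n in('top','scene'):
    im,d,p=snap(n,n+'0'); print(p)
E
```

```text
{'t': 0.0, 'q': array([ 1.15158829e+00,  1.31127397e-01,  1.48928701e+00,  3.55936719e-06,
        1.52297003e+00, -8.53825454e-02]), 'dq': array([-0.00199841, -0.00166609,  0.00057577, -0.0022189 , -0.00080631,
       -0.00028835]), 'joint_torque': array([-1.85082703e-03, -5.59859061e+01, -4.91748226e+01,  7.67574110e-02,
        3.59325169e-02, -1.12333164e-04]), 'tool_pos': array([0.19647055, 0.56667833, 0.40370306]), 'orientation': array([-5.21865615e-01, -3.09748632e+00,  2.72364014e-03]), 'force': array([-0.04462887,  0.15242814, -0.09185019]), 'wrist_torque': array([-0.00170391, -0.01938456, -0.02962713]), 'gripper_force': 0.0, 'opening': 0.09350134902807818}
{'fx': 352.49253605684834, 'fy': 352.49253605684834, 'cx': 260.90368257336485, 'cy': 190.520458235747, 'k1': -0.012643513779679613, 'position': array([ 0.19281575, -0.01069178,  1.20957346]), 'rotation': array([ 0.121851  , -0.12091708, -1.57156724])}
{'fx': 370.8264521573604, 'fy': 370.8264521573604, 'cx': 255.6774759242481, 'cy': 185.61675676157387, 'k1': 0.012692441766400307, 'position': array([-0.3770002 ,  0.48953885,  0.58110766]), 'rotation': array([ 0.57728494, -1.10708404, -1.9329183 ])}
```

View pics/top0.png

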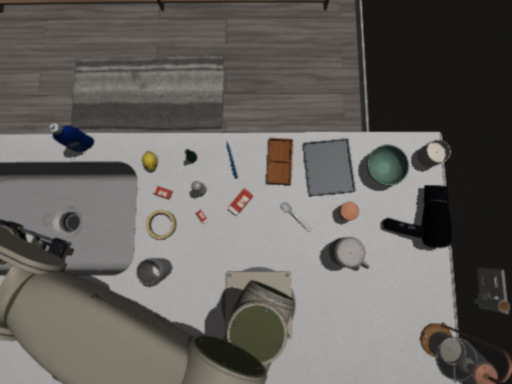

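View pics/scene0.png

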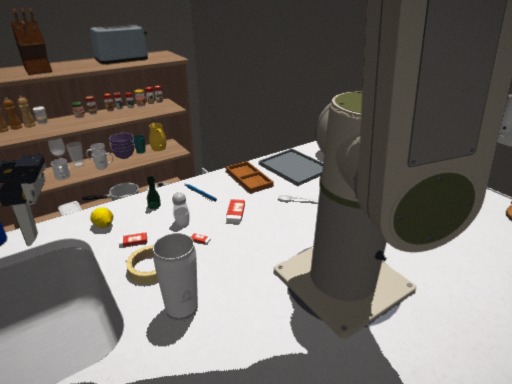

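The top view shows: lemon (150,160), green bottle (191,156), salt (197,188), pen (232,160), three erasers at (163,193), (201,216) and (240,201), caddy (279,162), tray (329,167), bowl (387,166) and copper jar (349,211). The scene view confirms the two containers are upright and empty.

Run:
```python
from h import *
im,dep,p=load('top0'); hsv=cv2.cvtColor(im,cv2.COLOR_BGR2HSV)
def show(name,box,lo,hi,z):
    x0,y0,x1,y1=box; m=np.zeros(im.shape[:2],np.uint8)
    m[y0:y1,x0:x1]=cv2.inRange(hsv,np.array(lo),np.array(hi))[y0:y1,x0:x1]
    cs,_=cv2.findContours(m,0,2); 
    if not cs: print(name,'none'); return
    c=max(cs,key=cv2.contourArea); h=np.concatenate([c])[:,0]
    w=plane(p,h,z)[:,:2].astype(np.float32); r=cv2.minAreaRect(w*1000)
    d=dep[h[:,1],h[:,0]]; q=pts(p,dep,h)
    print(name,'rect',np.round(r[0],0),np.round(r[1],0),round(r[2],1),'box',np.round(cv2.boxPoints(r)).tolist(),'z',np.round(np.median(q[:,2]),3))
red=([0,120,90],[8,255,255])
show('er1',(150,183,177,203),*red,.013)
show('er2',(190,205,212,227),*red,.013)
show('er3',(222,184,258,218),*red,.013)
show('pen',(222,138,245,182),[95,80,40],[125,255,255],.005)
show('lemon',(138,148,162,175),[20,100,60],[35,255,255],.026)
show('caddy',(260,132,298,190),[3,90,30],[20,255,220],.018)
show('tray',(298,132,360,202),[80,10,50],[125,110,125],.014)
show('bowl',(362,140,412,190),[60,40,30],[95,255,255],.06)
show('bottle',(180,145,202,168),[0,0,0],[180,255,90],.04)
for n,u,v in (('salt',197,188),('bot',190,156),('bowlfloor',387,166),('salt0',197,192)): print(n,pts(p,dep,[[u,v]]))
# tall things by depth
def tall(name,box,zmin):
    x0,y0,x1,y1=box; g=np.array([[u,v] for v in range(y0,y1) for u in range(x0,x1)]); q=pts(p,dep,g)
    k=(q[:,2]>zmin)&(q[:,2]<.3); print(name,k.sum(),np.round(q[k].mean(0),3),np.round(q[k].min(0),3),np.round(q[k].max(0),3))
tall('salt',(186,176,208,200),.06);tall('bot',(178,144,204,168),.06);tall('bowl',(360,140,415,192),.045);tall('jar',(335,198,363,224),.045);tall('tape',(140,205,182,245),.015)
tall('bot',(178,144,204,168),.02);tall('salt',(186,176,208,200),.02)
x=im[130:240,130:420]; cv2.imwrite('pics/topc.png',cv2.resize(x,None,fx=2.75,fy=2.75,interpolation=2))
```

```text
er1 rect [374. 326.] [52. 26.] 71.4 box [[354.0, 306.0], [378.0, 298.0], [395.0, 346.0], [370.0, 355.0]] z 0.013
er2 rect [294. 195.] [34. 16.] 36.2 box [[275.0, 192.0], [284.0, 179.0], [312.0, 199.0], [303.0, 212.0]] z 0.01
er3 rect [347.  57.] [38. 72.] 50.9 box [[307.0, 65.0], [363.0, 19.0], [387.0, 49.0], [331.0, 94.0]] z 0.018
pen rect [486.  92.] [120.   8.] 14.2 box [[427.0, 81.0], [429.0, 74.0], [545.0, 103.0], [543.0, 110.0]] z 0.009
lemon rect [485. 374.] [59. 48.] 45.6 box [[447.0, 370.0], [481.0, 336.0], [522.0, 379.0], [488.0, 412.0]] z 0.039
caddy rect [482. -75.] [ 82. 161.] 86.8 box [[400.0, -111.0], [561.0, -120.0], [565.0, -38.0], [404.0, -30.0]] z 0.017
tray rect [ 462. -244.] [185. 155.] 4.8 box [[363.0, -175.0], [376.0, -329.0], [561.0, -314.0], [548.0, -159.0]] z 0.005
bowl rect [ 457. -434.] [130. 136.] 26.4 box [[369.0, -402.0], [429.0, -524.0], [545.0, -466.0], [485.0, -344.0]] z 0.055
bottle rect [491. 230.] [40. 50.] 86.6 box [[465.0, 212.0], [515.0, 209.0], [517.0, 248.0], [468.0, 251.0]] z 0.004
salt [[0.37690979 0.19607313 0.08603001]]
bot [[0.49210911 0.22863134 0.05202768]]
bowlfloor [[ 0.46468064 -0.45101919  0.00822287]]
salt0 [[0.36812008 0.20093395 0.05788362]]
salt 101 [0.384 0.199 0.082] [0.368 0.184 0.06 ] [0.402 0.217 0.093]
bot 34 [0.498 0.232 0.082] [0.489 0.223 0.063] [0.507 0.24  0.098]
bowl 293 [ 0.463 -0.443  0.055] [ 0.389 -0.505  0.045] [ 0.53  -0.365  0.065]
jar 281 [ 0.304 -0.298  0.059] [ 0.276 -0.329  0.045] [ 0.333 -0.268  0.065]
tape 300 [0.265 0.33  0.024] [0.218 0.282 0.015] [0.312 0.378 0.032]
bot 107 [0.495 0.229 0.054] [0.482 0.215 0.021] [0.513 0.25  0.098]
salt 159 [0.382 0.196 0.067] [0.365 0.178 0.023] [0.406 0.217 0.093]
```

View pics/topc.png

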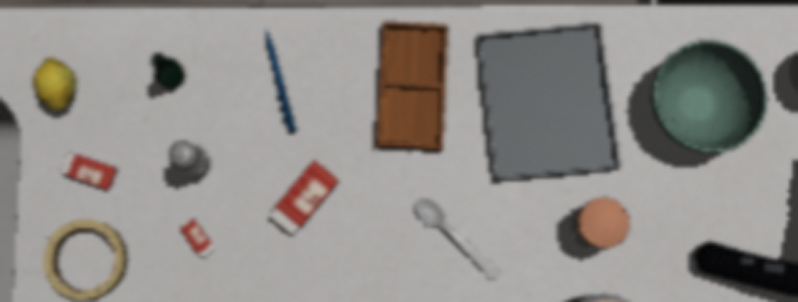

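```bash
cat >> h.py <<'E'
def plan(x,y,z,psi=None,dz=0.167):
    """grasp point x,y,z ; psi: world heading (deg) of closing line -> shift/turn in tool axes"""
    s=read_state(); C=R.from_rotvec(s['orientation']).as_matrix()
    d=C.T@(np.array([x,y,z+dz])-s['tool_pos'])
    cur=np.degrees(np.arctan2(C[1,1],C[0,1])); az=0
    if psi is not None: az=-((psi-cur+90)%180-90)
    print('shift',np.round(d,4),'az',round(np.radians(az),3),'rows',np.ceil(max(np.linalg.norm(d)/.0625,abs(az)/10.7)),'| heading',round(cur,1),'tilt',np.round(C[:2,2],4),'grasp now',np.round(s['tool_pos']+C[:,2]*.167,4),'t',s['t'])
E
python3 - <<'E'
from h import *
plan(.40,.20,.20,86.8)
p=camera_params('wrist'); s=read_state(); C=R.from_rotvec(s['orientation']).as_matrix()
print(C.T@(np.array(p['position'])-s['tool_pos'])); print(C.T@rot(p)); print(p['fx'])
E
```

```text
shift [-0.3124 -0.2797  0.0372] az -0.278 rows 7.0 | heading 70.9 tilt [-0.0007 -0.0016] grasp now [0.1964 0.5664 0.2368] t 0.1
[ 0.07109835 -0.00066553  0.02077259]
[[-3.87387301e-04  9.66480491e-01  2.56739772e-01]
 [ 9.99999903e-01  4.28721217e-04 -1.05022407e-04]
 [-2.11571895e-04  2.56739706e-01 -9.66480563e-01]]
343.87777311422025
```

Call:
carry_out(targets=[{"hand": 100,"x": -0.312,"y": -0.28,"z": 0.0,"az": -0.278},{"hand": 100,"x": -0.312,"y": -0.28,"z": 0.0,"az": -0.278},{"hand": 100,"x": -0.312,"y": -0.28,"z": 0.0,"az": -0.278},{"hand": 100,"x": -0.312,"y": -0.28,"z": 0.0,"az": -0.278},{"hand": 100,"x": -0.312,"y": -0.28,"z": 0.02,"az": -0.278},{"hand": 100,"x": -0.312,"y": -0.28,"z": 0.02,"az": -0.278},{"hand": 100,"x": -0.312,"y": -0.28,"z": 0.02,"az": -0.278},{"hand": 100,"x": -0.312,"y": -0.28,"z": 0.02,"az": -0.278}])

```text
schema error: expected keys hand, x, y, z, ax, ay, az
```

Run:
```python
from h import *
im,dep,p=snap('wrist','w0')
plan(.382,.198,.05,86.8)
```

```text
shift [-0.2961 -0.2873  0.1873] az -0.278 rows 8.0 | heading 70.9 tilt [-0.0006 -0.0013] grasp now [0.1964 0.5665 0.2369] t 0.15
```

View pics/w0.png

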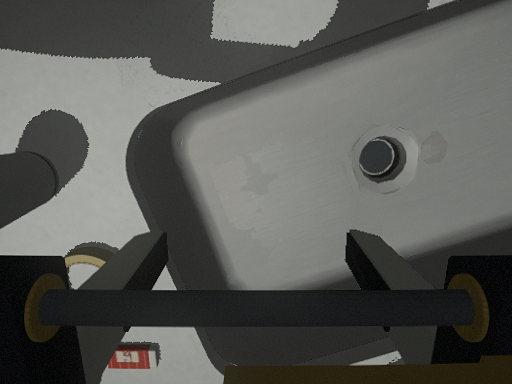

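The wrist view shows the sink; the fingers fill the lower part, with tips at (165,235) and (348,235). The clear view is therefore on the tool +x side. All seven keys are required in each row.

Call:
carry_out(targets=[{"hand": 100,"x": -0.4,"y": -0.25,"z": 0.0,"ax": 0,"ay": 0,"az": -0.278},{"hand": 100,"x": -0.4,"y": -0.25,"z": 0.0,"ax": 0,"ay": 0,"az": -0.278},{"hand": 100,"x": -0.4,"y": -0.25,"z": 0.0,"ax": 0,"ay": 0,"az": -0.278},{"hand": 100,"x": -0.4,"y": -0.25,"z": 0.0,"ax": 0,"ay": 0,"az": -0.278},{"hand": 100,"x": -0.4,"y": -0.25,"z": 0.02,"ax": 0,"ay": 0,"az": -0.278},{"hand": 100,"x": -0.4,"y": -0.25,"z": 0.02,"ax": 0,"ay": 0,"az": -0.278},{"hand": 100,"x": -0.4,"y": -0.25,"z": 0.02,"ax": 0,"ay": 0,"az": -0.278},{"hand": 100,"x": -0.4,"y": -0.25,"z": 0.02,"ax": 0,"ay": 0,"az": -0.278}])

```text
t: 1.15
tool_pos: [0.4938, 0.1971, 0.3842]
orientation: [-0.091, -3.14, 0.001]
force: [0.6, 0.0, -0.4]
opening: 0.0929
gripper_force: 0.0
```

Run:
```python
from h import *
im,dep,p=snap('wrist','w1')
plan(.382,.198,.05,86.8)
```

```text
shift [ 0.1134 -0.0031  0.1666] az -0.003 rows 4.0 | heading 86.6 tilt [ 0.0002 -0.0025] grasp now [0.4954 0.1943 0.2167] t 1.2
```

View pics/w1.png

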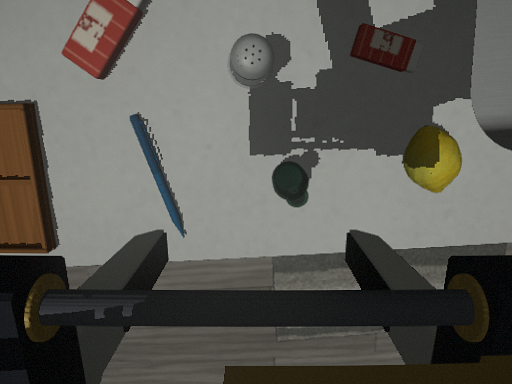

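Very clear: salt cap at (251,58), bottle (290,182), pen (135,115)-(183,235), middle eraser (384,47), lemon (432,158). I measure them all from this frame.

Run:
```python
from h import *
im,dep,p=load('w1'); hsv=cv2.cvtColor(im,cv2.COLOR_BGR2HSV)
def rect(name,box,lo,hi,z):
    x0,y0,x1,y1=box; m=np.zeros(im.shape[:2],np.uint8)
    m[y0:y1,x0:x1]=cv2.inRange(hsv,np.array(lo),np.array(hi))[y0:y1,x0:x1]
    cs,_=cv2.findContours(m,0,2); c=max(cs,key=cv2.contourArea)
    h=c[:,0]; w=plane(p,h,z)[:,:2].astype(np.float32)*1000; r=cv2.minAreaRect(w)
    b=cv2.boxPoints(r); e=[b[1]-b[0],b[2]-b[1]]; L=max(e,key=np.linalg.norm)
    print(name,np.round(r[0],1),np.round(r[1],1),'long dir',round(np.degrees(np.arctan2(L[1],L[0])),1))
    return h
rect('er sleeve',(345,18,420,76),[0,100,40],[10,255,255],.013)
rect('pen',(125,105,195,240),[95,80,30],[125,255,255],.006)
rect('lemon',(395,115,470,200),[18,90,40],[38,255,255],.026)
def above(name,box,z0,z1):
    x0,y0,x1,y1=box; g=np.array([[u,v] for v in range(y0,y1) for u in range(x0,x1)]); q=pts(p,dep,g)
    k=(q[:,2]>z0)&(q[:,2]<z1); q=q[k][:,:2].astype(np.float32)*1000; r=cv2.minAreaRect(q); c,rad=cv2.minEnclosingCircle(q)
    b=cv2.boxPoints(r); e=[b[1]-b[0],b[2]-b[1]]; L=max(e,key=np.linalg.norm)
    print(name,len(q),np.round(r[0],1),np.round(r[1],1),round(np.degrees(np.arctan2(L[1],L[0])),1),'circ',np.round(c,1),round(rad,1))
above('salt cap',(220,25,280,95),.08,.1)
above('salt',(220,25,280,95),.03,.1)
above('bot neck',(265,150,320,212),.08,.1)
above('bot',(265,150,320,212),.02,.05)
above('bot all',(265,150,320,212),.02,.1)
above('er',(340,15,425,80),.009,.02)
above('pen',(125,105,195,240),.005,.02)
above('lemon',(395,115,470,200),.015,.06)
above('lemontop',(395,115,470,200),.045,.06)
```

```text
er sleeve [374.8 324.8] [56.8 29.5] long dir 71.7
pen [491.3  93.3] [138.9  11. ] long dir 14.8
lemon [484.1 372.7] [62.6 55.3] long dir 51.1
salt cap 1328 [385.4 199.3] [31.2 31.1] 66.5 circ [385.5 199.3] 16.2
salt 2055 [387.9 198.1] [38.2 42.1] -71.2 circ [386.6 197.4] 21.6
bot neck 307 [496.6 229.4] [17.7 18.7] -72.2 circ [496.8 229.5] 9.5
bot 604 [496.7 229.4] [30.2 35.4] -67.6 circ [499.2 230.3] 18.0
bot all 1172 [496.7 229.4] [30.2 35.4] -67.6 circ [499.2 230.3] 18.0
er 2190 [376.5 330.3] [66.  30.3] 71.3 circ [376.2 330.5] 34.9
pen 1204 [490.3  93.3] [137.6  13.1] 15.1 circ [490.5  92.6] 68.8
lemon 2916 [483.6 370.2] [52.2 61.2] -21.1 circ [483.9 374.7] 35.1
lemontop 1045 [483.1 371. ] [36.6 34.9] 33.1 circ [483.6 371. ] 19.5
```

Call:
carry_out(targets=[{"hand": 100,"x": 0.06,"y": -0.001,"z": 0.0,"ax": 0,"ay": 0,"az": 0},{"hand": 100,"x": 0.11,"y": -0.002,"z": 0.02,"ax": 0,"ay": 0,"az": 0},{"hand": 100,"x": 0.11,"y": -0.002,"z": 0.08,"ax": 0,"ay": 0,"az": 0},{"hand": 100,"x": 0.11,"y": -0.002,"z": 0.13,"ax": 0,"ay": 0,"az": 0},{"hand": 100,"x": 0.11,"y": -0.002,"z": 0.166,"ax": 0,"ay": 0,"az": 0},{"hand": 100,"x": 0.11,"y": -0.002,"z": 0.166,"ax": 0,"ay": 0,"az": 0},{"hand": 40,"x": 0.11,"y": -0.002,"z": 0.166,"ax": 0,"ay": 0,"az": 0},{"hand": 30,"x": 0.11,"y": -0.002,"z": 0.166,"ax": 0,"ay": 0,"az": 0}], newtons=20)

```text
t: 2.2
tool_pos: [0.3837, 0.2042, 0.2208]
orientation: [0.088, 3.137, 0.002]
force: [-0.2, -0.1, 0.6]
opening: 0.0778
gripper_force: 0.0
```

Run:
```python
from h import *
plan(.5205,-.077,.2,86.8); plan(.5205,-.077,.058,86.8)
print(read_state()['opening'],read_state()['gripper_force'])
```

```text
shift [-0.1527 -0.2729 -0.1461] az 0.0 rows 6.0 | heading 86.8 tilt [0.0032 0.0013] grasp now [0.3842 0.2044 0.0538] t 2.2
shift [-0.1523 -0.2732 -0.0041] az 0.0 rows 6.0 | heading 86.8 tilt [0.0032 0.0013] grasp now [0.3842 0.2044 0.0538] t 2.2
0.07776912966374412 0.0
```

Call:
carry_out(targets=[{"hand": 30,"x": 0,"y": 0,"z": 0,"ax": 0,"ay": 0,"az": 0},{"hand": 30,"x": 0,"y": 0,"z": 0,"ax": 0,"ay": 0,"az": 0},{"hand": 30,"x": 0,"y": 0,"z": 0,"ax": 0,"ay": 0,"az": 0},{"hand": 30,"x": 0,"y": 0,"z": 0,"ax": 0,"ay": 0,"az": 0},{"hand": 30,"x": 0,"y": 0,"z": 0,"ax": 0,"ay": 0,"az": 0}], newtons=20)

```text
t: 2.82
tool_pos: [0.3829, 0.2036, 0.219]
orientation: [0.088, 3.14, -0.001]
force: [0.1, -3.5, 5.0]
opening: 0.0401
gripper_force: 20.2
```

Run:
```python
from h import *
plan(.5205,-.077,.2,86.8); plan(.5205,-.077,.058,86.8)
```

```text
shift [-0.1532 -0.2726 -0.1478] az 0.0 rows 6.0 | heading 86.8 tilt [ 0.0005 -0.0005] grasp now [0.383  0.2035 0.052 ] t 2.825
shift [-0.1531 -0.2725 -0.0058] az 0.0 rows 6.0 | heading 86.8 tilt [ 0.0005 -0.0005] grasp now [0.383  0.2035 0.052 ] t 2.825
```

Call:
carry_out(targets=[{"hand": 30,"x": 0,"y": 0,"z": -0.06,"ax": 0,"ay": 0,"az": 0},{"hand": 30,"x": -0.03,"y": -0.05,"z": -0.08,"ax": 0,"ay": 0,"az": 0},{"hand": 30,"x": -0.06,"y": -0.105,"z": -0.08,"ax": 0,"ay": 0,"az": 0},{"hand": 30,"x": -0.09,"y": -0.16,"z": -0.08,"ax": 0,"ay": 0,"az": 0},{"hand": 30,"x": -0.12,"y": -0.215,"z": -0.08,"ax": 0,"ay": 0,"az": 0},{"hand": 30,"x": -0.151,"y": -0.273,"z": -0.08,"ax": 0,"ay": 0,"az": 0},{"hand": 30,"x": -0.151,"y": -0.273,"z": -0.08,"ax": 0,"ay": 0,"az": 0},{"hand": 30,"x": -0.151,"y": -0.273,"z": -0.08,"ax": 0,"ay": 0,"az": 0}], newtons=20)

```text
t: 3.82
tool_pos: [0.5179, -0.0771, 0.2979]
orientation: [-0.089, -3.139, -0.002]
force: [0.0, 1.1, -0.9]
opening: 0.0402
gripper_force: 19.7
```

Call:
carry_out(targets=[{"hand": 30,"x": 0,"y": 0,"z": 0,"ax": 0,"ay": 0,"az": 0},{"hand": 30,"x": 0,"y": 0,"z": 0,"ax": 0,"ay": 0,"az": 0}])

```text
t: 4.08
tool_pos: [0.5179, -0.0759, 0.2987]
orientation: [-0.085, -3.14, -0.0]
force: [0.1, -0.0, -1.1]
opening: 0.04
gripper_force: 19.7
```

Run:
```python
from h import *
plan(.518,-.077,.058,86.8)
snap('wrist','w2')
```

```text
shift [-0.0002 -0.0011  0.0737] az 0.002 rows 2.0 | heading 86.9 tilt [-0.      0.0003] grasp now [ 0.5179 -0.0758  0.1317] t 4.075
```

View pics/w2.png

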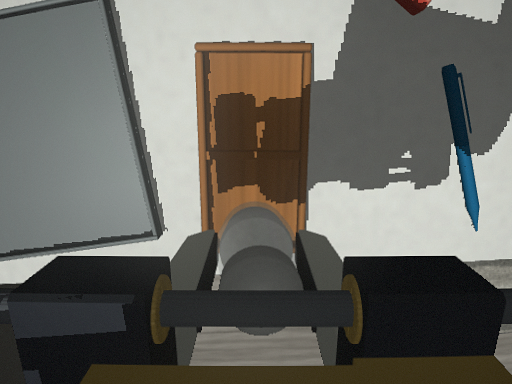

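The held salt is at the bottom centre. The caddy's near rim corners are at (195,44) and (313,43), with the cross wall at row 151. I refine the caddy and tray from this frame.

Run:
```python
from h import *
_,_,p=load('w2')
print('caddy near corners',np.round(plane(p,[[196,44],[313,43]],.018),4).tolist())
print('caddy lower edge',np.round(plane(p,[[201,225],[310,200]],.018),4).tolist())
print('cross',np.round(plane(p,[[208,151],[307,151]],.018),4).tolist())
print('tray right edge',np.round(plane(p,[[112,0],[163,233]],.014),4).tolist())
```

```text
caddy near corners [[0.4026, -0.1127, 0.018], [0.4064, -0.0303, 0.018]]
caddy lower edge [[0.5372, -0.1218, 0.018], [0.5212, -0.0343, 0.018]]
cross [[0.4785, -0.1108, 0.018], [0.4825, -0.036, 0.018]]
tray right edge [[0.3692, -0.1696, 0.014], [0.5439, -0.1544, 0.014]]
```

Call:
carry_out(targets=[{"hand": 30,"x": -0.002,"y": -0.002,"z": 0.04,"ax": 0,"ay": 0,"az": 0},{"hand": 30,"x": -0.002,"y": -0.002,"z": 0.06,"ax": 0,"ay": 0,"az": 0},{"hand": 30,"x": -0.002,"y": -0.002,"z": 0.069,"ax": 0,"ay": 0,"az": 0},{"hand": 30,"x": -0.002,"y": -0.002,"z": 0.073,"ax": 0,"ay": 0,"az": 0},{"hand": 30,"x": -0.002,"y": -0.002,"z": 0.074,"ax": 0,"ay": 0,"az": 0},{"hand": 30,"x": -0.002,"y": -0.002,"z": 0.074,"ax": 0,"ay": 0,"az": 0}])

```text
t: 4.88
tool_pos: [0.5205, -0.0794, 0.2256]
orientation: [0.087, 3.139, -0.001]
force: [-0.0, -0.9, -1.4]
opening: 0.0402
gripper_force: 19.7
```

Call:
carry_out(targets=[{"hand": 30,"x": 0,"y": 0,"z": 0,"ax": 0,"ay": 0,"az": 0},{"hand": 80,"x": 0,"y": 0,"z": 0,"ax": 0,"ay": 0,"az": 0},{"hand": 80,"x": 0,"y": 0,"z": 0,"ax": 0,"ay": 0,"az": 0},{"hand": 80,"x": 0,"y": 0,"z": 0,"ax": 0,"ay": 0,"az": 0}])

```text
t: 5.38
tool_pos: [0.5201, -0.0793, 0.2249]
orientation: [0.088, 3.14, -0.0]
force: [0.8, -0.1, -0.6]
opening: 0.0651
gripper_force: 0.0
```

Run:
```python
from h import *
print(read_state()['opening'],read_state()['force'])
plan(.497,.2295,.19,86.8)
```

```text
0.06505995514882223 [ 0.7952171  -0.0803359  -0.59466461]
shift [ 0.0403  0.3071 -0.1322] az 0.0 rows 6.0 | heading 86.8 tilt [ 0.0002 -0.0001] grasp now [ 0.5202 -0.0793  0.0579] t 5.375
```

Call:
carry_out(targets=[{"hand": 80,"x": 0,"y": 0,"z": -0.05,"ax": 0,"ay": 0,"az": 0},{"hand": 90,"x": 0,"y": 0,"z": -0.11,"ax": 0,"ay": 0,"az": 0},{"hand": 100,"x": 0.01,"y": 0.06,"z": -0.12,"ax": 0,"ay": 0,"az": 0},{"hand": 100,"x": 0.02,"y": 0.12,"z": -0.12,"ax": 0,"ay": 0,"az": 0},{"hand": 100,"x": 0.03,"y": 0.18,"z": -0.12,"ax": 0,"ay": 0,"az": 0},{"hand": 100,"x": 0.04,"y": 0.24,"z": -0.12,"ax": 0,"ay": 0,"az": 0},{"hand": 100,"x": 0.04,"y": 0.3,"z": -0.12,"ax": 0,"ay": 0,"az": 0},{"hand": 100,"x": 0.0405,"y": 0.307,"z": -0.12,"ax": 0,"ay": 0,"az": 0}])

```text
t: 6.38
tool_pos: [0.4961, 0.2329, 0.3447]
orientation: [0.081, 3.141, 0.001]
force: [0.0, -0.2, -0.1]
opening: 0.0928
gripper_force: 0.0
```

Call:
carry_out(targets=[{"hand": 100,"x": 0,"y": 0,"z": 0,"ax": 0,"ay": 0,"az": 0},{"hand": 100,"x": 0,"y": 0,"z": 0,"ax": 0,"ay": 0,"az": 0}])

```text
t: 6.62
tool_pos: [0.4969, 0.2283, 0.3446]
orientation: [-0.09, -3.14, 0.001]
force: [-0.7, -0.9, 1.3]
opening: 0.0931
gripper_force: 0.0
```

Run:
```python
from h import *
plan(.497,.2295,.04,86.8)
```

```text
shift [-0.      0.0013  0.1376] az -0.001 rows 3.0 | heading 86.7 tilt [-0.0003 -0.0006] grasp now [0.4969 0.2282 0.1776] t 6.625
```

Call:
carry_out(targets=[{"hand": 100,"x": 0,"y": 0.001,"z": 0.06,"ax": 0,"ay": 0,"az": 0},{"hand": 100,"x": 0,"y": 0.001,"z": 0.11,"ax": 0,"ay": 0,"az": 0},{"hand": 100,"x": 0,"y": 0.001,"z": 0.137,"ax": 0,"ay": 0,"az": 0},{"hand": 60,"x": 0,"y": 0.001,"z": 0.137,"ax": 0,"ay": 0,"az": 0},{"hand": 25,"x": 0,"y": 0.001,"z": 0.137,"ax": 0,"ay": 0,"az": 0},{"hand": 20,"x": 0,"y": 0.001,"z": 0.137,"ax": 0,"ay": 0,"az": 0},{"hand": 20,"x": 0,"y": 0.001,"z": 0.137,"ax": 0,"ay": 0,"az": 0},{"hand": 20,"x": 0,"y": 0.001,"z": 0.137,"ax": 0,"ay": 0,"az": 0}], newtons=20)

```text
t: 7.62
tool_pos: [0.497, 0.2306, 0.2085]
orientation: [0.087, 3.139, 0.001]
force: [-0.6, 0.2, 0.2]
opening: 0.0478
gripper_force: 0.0
```

Call:
carry_out(targets=[{"hand": 20,"x": 0,"y": 0,"z": 0,"ax": 0,"ay": 0,"az": 0},{"hand": 20,"x": 0,"y": 0,"z": 0,"ax": 0,"ay": 0,"az": 0},{"hand": 20,"x": 0,"y": 0,"z": 0,"ax": 0,"ay": 0,"az": 0}])

```text
t: 8.0
tool_pos: [0.4969, 0.2305, 0.2079]
orientation: [0.088, 3.14, -0.0]
force: [-0.5, -1.0, 2.2]
opening: 0.0332
gripper_force: 19.9
```

Run:
```python
from h import *
plan(.444,-.073,.12,86.8)
```

```text
shift [ 0.0359 -0.306  -0.0791] az 0.0 rows 6.0 | heading 86.8 tilt [ 0.0001 -0.    ] grasp now [0.4969 0.2305 0.0409] t 8.0
```

Call:
carry_out(targets=[{"hand": 20,"x": 0,"y": 0,"z": -0.06,"ax": 0,"ay": 0,"az": 0},{"hand": 20,"x": 0.005,"y": -0.05,"z": -0.08,"ax": 0,"ay": 0,"az": 0},{"hand": 20,"x": 0.01,"y": -0.11,"z": -0.08,"ax": 0,"ay": 0,"az": 0},{"hand": 20,"x": 0.02,"y": -0.17,"z": -0.08,"ax": 0,"ay": 0,"az": 0},{"hand": 20,"x": 0.036,"y": -0.225,"z": -0.08,"ax": 0,"ay": 0,"az": 0},{"hand": 20,"x": 0.036,"y": -0.28,"z": -0.08,"ax": 0,"ay": 0,"az": 0},{"hand": 20,"x": 0.036,"y": -0.306,"z": -0.08,"ax": 0,"ay": 0,"az": 0},{"hand": 20,"x": 0.036,"y": -0.306,"z": -0.08,"ax": 0,"ay": 0,"az": 0}])

```text
t: 9.0
tool_pos: [0.4435, -0.0746, 0.2876]
orientation: [-0.093, -3.14, 0.0]
force: [-0.4, 0.5, -1.3]
opening: 0.0327
gripper_force: 19.9
```

Call:
carry_out(targets=[{"hand": 20,"x": 0,"y": 0,"z": 0,"ax": 0,"ay": 0,"az": 0},{"hand": 20,"x": 0,"y": 0,"z": 0,"ax": 0,"ay": 0,"az": 0}])

```text
t: 9.25
tool_pos: [0.4439, -0.0721, 0.2876]
orientation: [-0.085, -3.14, -0.001]
force: [-0.8, 0.1, -1.2]
opening: 0.033
gripper_force: 19.9
```

Run:
```python
from h import *
plan(.444,-.073,.047,86.8)
```

```text
shift [-0.0002 -0.0009  0.0736] az 0.001 rows 2.0 | heading 86.9 tilt [-0.0003  0.0003] grasp now [ 0.4438 -0.072   0.1206] t 9.25
```

Call:
carry_out(targets=[{"hand": 20,"x": 0,"y": -0.001,"z": 0.04,"ax": 0,"ay": 0,"az": 0},{"hand": 20,"x": 0,"y": -0.001,"z": 0.06,"ax": 0,"ay": 0,"az": 0},{"hand": 20,"x": 0,"y": -0.001,"z": 0.07,"ax": 0,"ay": 0,"az": 0},{"hand": 20,"x": 0,"y": -0.001,"z": 0.0735,"ax": 0,"ay": 0,"az": 0},{"hand": 20,"x": 0,"y": -0.001,"z": 0.0735,"ax": 0,"ay": 0,"az": 0},{"hand": 20,"x": 0,"y": -0.001,"z": 0.0735,"ax": 0,"ay": 0,"az": 0},{"hand": 20,"x": 0,"y": -0.001,"z": 0.0735,"ax": 0,"ay": 0,"az": 0}])

```text
t: 10.12
tool_pos: [0.4441, -0.0742, 0.2149]
orientation: [0.088, 3.139, -0.0]
force: [-1.1, -0.3, -1.3]
opening: 0.0332
gripper_force: 19.9
```

Call:
carry_out(targets=[{"hand": 70,"x": 0,"y": 0,"z": 0,"ax": 0,"ay": 0,"az": 0},{"hand": 70,"x": 0,"y": 0,"z": 0,"ax": 0,"ay": 0,"az": 0},{"hand": 70,"x": 0,"y": 0,"z": 0,"ax": 0,"ay": 0,"az": 0},{"hand": 70,"x": 0,"y": 0,"z": -0.06,"ax": 0,"ay": 0,"az": 0},{"hand": 70,"x": 0,"y": 0,"z": -0.12,"ax": 0,"ay": 0,"az": 0},{"hand": 70,"x": -0.05,"y": 0.02,"z": -0.14,"ax": 0,"ay": 0,"az": 0},{"hand": 70,"x": -0.05,"y": 0.02,"z": -0.14,"ax": 0,"ay": 0,"az": 0},{"hand": 70,"x": -0.05,"y": 0.02,"z": -0.14,"ax": 0,"ay": 0,"az": 0}])

```text
t: 11.12
tool_pos: [0.4944, -0.0568, 0.3533]
orientation: [-0.087, -3.138, -0.0]
force: [0.3, -1.6, -0.7]
opening: 0.0648
gripper_force: 0.0
```

Run:
```python
from h import *
# pen: grasp near middle, closing line perpendicular to pen dir 15 deg
plan(.4905,.093,.06,105)
```

```text
shift [0.0119 0.1493 0.1264] az -0.317 rows 4.0 | heading 86.8 tilt [-0.0019  0.0002] grasp now [ 0.4941 -0.0568  0.1863] t 11.125
```

Call:
carry_out(targets=[{"hand": 60,"x": 0.004,"y": 0.05,"z": 0,"ax": 0,"ay": 0,"az": -0.1},{"hand": 50,"x": 0.008,"y": 0.1,"z": 0.02,"ax": 0,"ay": 0,"az": -0.22},{"hand": 45,"x": 0.012,"y": 0.149,"z": 0.05,"ax": 0,"ay": 0,"az": -0.317},{"hand": 45,"x": 0.012,"y": 0.149,"z": 0.1,"ax": 0,"ay": 0,"az": -0.317},{"hand": 45,"x": 0.012,"y": 0.149,"z": 0.12,"ax": 0,"ay": 0,"az": -0.317},{"hand": 45,"x": 0.012,"y": 0.149,"z": 0.12,"ax": 0,"ay": 0,"az": -0.317},{"hand": 45,"x": 0.012,"y": 0.149,"z": 0.12,"ax": 0,"ay": 0,"az": -0.317}])

```text
t: 12.0
tool_pos: [0.4911, 0.0922, 0.2349]
orientation: [-0.408, 3.114, -0.0]
force: [1.1, -0.2, -0.4]
opening: 0.0417
gripper_force: 0.0
```

Run:
```python
from h import *
plan(.4905,.093,.0205,105)
```

```text
shift [0.0004 0.001  0.0474] az -0.001 rows 1.0 | heading 104.9 tilt [ 0.0005 -0.0001] grasp now [0.4912 0.0922 0.0679] t 12.0
```

Call:
carry_out(targets=[{"hand": 40,"x": 0,"y": 0.001,"z": 0.03,"ax": 0,"ay": 0,"az": 0},{"hand": 40,"x": 0,"y": 0.001,"z": 0.043,"ax": 0,"ay": 0,"az": 0},{"hand": 40,"x": 0,"y": 0.001,"z": 0.0465,"ax": 0,"ay": 0,"az": 0},{"hand": 40,"x": 0,"y": 0.001,"z": 0.0465,"ax": 0,"ay": 0,"az": 0},{"hand": 0,"x": 0,"y": 0.001,"z": 0.0465,"ax": 0,"ay": 0,"az": 0},{"hand": 0,"x": 0,"y": 0.001,"z": 0.0465,"ax": 0,"ay": 0,"az": 0},{"hand": 0,"x": 0,"y": 0.001,"z": 0.0465,"ax": 0,"ay": 0,"az": 0},{"hand": 0,"x": 0,"y": 0.001,"z": 0.0465,"ax": 0,"ay": 0,"az": 0}], newtons=15)

```text
t: 13.0
tool_pos: [0.491, 0.0935, 0.188]
orientation: [-0.409, 3.114, -0.0]
force: [-0.8, 0.3, 0.9]
opening: 0.0095
gripper_force: 15.0
```

Call:
carry_out(targets=[{"hand": 0,"x": 0,"y": 0,"z": 0,"ax": 0,"ay": 0,"az": 0},{"hand": 0,"x": 0,"y": 0,"z": 0,"ax": 0,"ay": 0,"az": 0}])

```text
t: 13.25
tool_pos: [0.491, 0.0936, 0.1879]
orientation: [-0.409, 3.114, -0.0]
force: [-0.0, 0.4, 1.8]
opening: 0.0095
gripper_force: 15.0
```

Run:
```python
from h import *
# tray centre (.462,-.244), long dir 4.8 -> pen at local y=-35
a=np.radians(4.8); c=np.array([.462,-.244]); n=np.array([-np.sin(a),np.cos(a)])
print(c-.035*n,c+.028*n)
plan(*(c-.035*n),.19,94.8)
```

```text
[ 0.46492872 -0.27887725] [ 0.45965702 -0.2160982 ]
shift [ 0.1213 -0.3531 -0.1691] az 0.177 rows 7.0 | heading 105.0 tilt [0.0004 0.    ] grasp now [0.491  0.0936 0.0209] t 13.25
```

Call:
carry_out(targets=[{"hand": 0,"x": 0,"y": 0,"z": -0.06,"ax": 0,"ay": 0,"az": 0},{"hand": 0,"x": 0.0,"y": 0,"z": -0.12,"ax": 0,"ay": 0,"az": 0},{"hand": 0,"x": 0.015,"y": -0.045,"z": -0.16,"ax": 0,"ay": 0,"az": 0},{"hand": 0,"x": 0.035,"y": -0.1,"z": -0.17,"ax": 0,"ay": 0,"az": 0.05},{"hand": 0,"x": 0.055,"y": -0.16,"z": -0.17,"ax": 0,"ay": 0,"az": 0.1},{"hand": 0,"x": 0.075,"y": -0.215,"z": -0.17,"ax": 0,"ay": 0,"az": 0.177},{"hand": 0,"x": 0.095,"y": -0.275,"z": -0.17,"ax": 0,"ay": 0,"az": 0.177},{"hand": 0,"x": 0.115,"y": -0.33,"z": -0.17,"ax": 0,"ay": 0,"az": 0.177}])

```text
t: 14.25
tool_pos: [0.4644, -0.257, 0.3577]
orientation: [-0.132, 3.139, 0.0]
force: [0.3, 0.3, -0.6]
opening: 0.0093
gripper_force: 15.0
```

Call:
carry_out(targets=[{"hand": 0,"x": 0.006,"y": -0.023,"z": 0,"ax": 0,"ay": 0,"az": 0},{"hand": 0,"x": 0.006,"y": -0.023,"z": 0,"ax": 0,"ay": 0,"az": 0},{"hand": 0,"x": 0.006,"y": -0.023,"z": 0,"ax": 0,"ay": 0,"az": 0}])

```text
t: 14.62
tool_pos: [0.461, -0.2777, 0.3574]
orientation: [0.132, -3.138, -0.001]
force: [-0.4, 0.2, 0.3]
opening: 0.0098
gripper_force: 15.0
```

Run:
```python
from h import *
plan(.465,-.279,.0255,94.8)
snap('wrist','w3')
```

```text
shift [-0.004  -0.0018  0.1649] az 0.001 rows 3.0 | heading 94.8 tilt [-0.0004  0.0009] grasp now [ 0.4609 -0.2775  0.1904] t 14.625
```

View pics/w3.png

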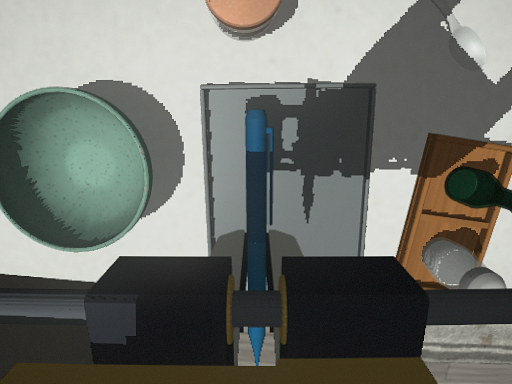

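The pen is held in line with the tray (near wall at row 85, side walls at about columns 208 and 370). The bottle and salt stand in the caddy, and the bowl rim is centred near (72,170).

Call:
carry_out(targets=[{"hand": 0,"x": -0.004,"y": -0.002,"z": 0.06,"ax": 0,"ay": 0,"az": 0},{"hand": 0,"x": -0.004,"y": -0.002,"z": 0.11,"ax": 0,"ay": 0,"az": 0},{"hand": 0,"x": -0.004,"y": -0.002,"z": 0.145,"ax": 0,"ay": 0,"az": 0},{"hand": 0,"x": -0.004,"y": -0.002,"z": 0.16,"ax": 0,"ay": 0,"az": 0},{"hand": 0,"x": -0.004,"y": -0.002,"z": 0.165,"ax": 0,"ay": 0,"az": 0},{"hand": 0,"x": -0.004,"y": -0.002,"z": 0.165,"ax": 0,"ay": 0,"az": 0},{"hand": 0,"x": -0.004,"y": -0.002,"z": 0.165,"ax": 0,"ay": 0,"az": 0}])

```text
t: 15.55
tool_pos: [0.4658, -0.2805, 0.1945]
orientation: [-0.132, 3.137, -0.003]
force: [0.2, 0.4, -0.6]
opening: 0.0093
gripper_force: 15.0
```

Call:
carry_out(targets=[{"hand": 22,"x": 0,"y": 0,"z": 0,"ax": 0,"ay": 0,"az": 0},{"hand": 22,"x": 0,"y": 0,"z": 0,"ax": 0,"ay": 0,"az": 0},{"hand": 22,"x": 0,"y": 0,"z": 0,"ax": 0,"ay": 0,"az": 0},{"hand": 22,"x": 0,"y": 0,"z": 0,"ax": 0,"ay": 0,"az": 0},{"hand": 22,"x": 0,"y": 0,"z": -0.04,"ax": 0,"ay": 0,"az": 0},{"hand": 22,"x": 0,"y": 0,"z": -0.1,"ax": 0,"ay": 0,"az": 0},{"hand": 40,"x": 0,"y": 0,"z": -0.16,"ax": 0,"ay": 0,"az": 0},{"hand": 50,"x": 0,"y": 0,"z": -0.16,"ax": 0,"ay": 0,"az": 0}])

```text
t: 16.55
tool_pos: [0.4666, -0.2812, 0.3595]
orientation: [-0.132, 3.13, -0.011]
force: [-0.1, 0.5, 0.3]
opening: 0.0361
gripper_force: 0.0
```

Run:
```python
from h import *
plan(.3765,.330,.10,161.4)
_,_,p=load('w3')
q=plane(p,[[70,87],[152,170],[68,252],[22,100],[132,120],[132,220]],.058)[:,:2]
A=np.c_[2*q,np.ones(len(q))]; s=np.linalg.lstsq(A,(q**2).sum(1),rcond=None)[0]; print('bowl',s[:2],np.sqrt(s[2]+s[:2]@s[:2]))
# lemon axis from w1
im,dep,p=load('w1'); g=np.array([[u,v] for v in range(115,200) for u in range(395,470)]); q=pts(p,dep,g); q=q[(q[:,2]>.012)&(q[:,2]<.06)]
h=cv2.convexHull((q[:,:2]*1000).astype(np.float32))[:,0]; d=np.linalg.norm(h[:,None]-h[None],axis=2); i,j=np.unravel_index(d.argmax(),d.shape); print('lemon ends',h[i],h[j],d.max(),np.degrees(np.arctan2(*(h[j]-h[i])[::-1])))
```

```text
shift [0.0391 0.6172 0.0876] az -1.162 rows 10.0 | heading 94.8 tilt [ 0.009  -0.0066] grasp now [ 0.4681 -0.2823  0.1925] t 16.55
bowl [ 0.45699474 -0.434593  ] 0.068922174075446
lemon ends [517.49786 384.86853] [450.244  364.4345] 70.28964 -163.09943
```

Call:
carry_out(targets=[{"hand": 50,"x": 0.004,"y": 0.06,"z": 0,"ax": 0,"ay": 0,"az": 0},{"hand": 50,"x": 0.008,"y": 0.12,"z": 0,"ax": 0,"ay": 0,"az": 0},{"hand": 50,"x": 0.012,"y": 0.18,"z": 0,"ax": 0,"ay": 0,"az": -0.1},{"hand": 50,"x": 0.016,"y": 0.24,"z": 0,"ax": 0,"ay": 0,"az": -0.25},{"hand": 50,"x": 0.02,"y": 0.3,"z": 0,"ax": 0,"ay": 0,"az": -0.4},{"hand": 50,"x": 0.024,"y": 0.36,"z": 0,"ax": 0,"ay": 0,"az": -0.55},{"hand": 50,"x": 0.028,"y": 0.42,"z": 0,"ax": 0,"ay": 0,"az": -0.7},{"hand": 50,"x": 0.032,"y": 0.48,"z": 0.01,"ax": 0,"ay": 0,"az": -0.85}])

```text
t: 17.55
tool_pos: [0.3922, 0.1974, 0.3426]
orientation: [-1.421, 2.801, -0.0]
force: [0.9, 0.4, 0.4]
opening: 0.0464
gripper_force: 0.0
```

Run:
```python
from h import *
plan(.3765,.330,.10,161.4)
```

```text
shift [-0.0977  0.091   0.0756] az -0.307 rows 3.0 | heading 143.8 tilt [0.0012 0.0003] grasp now [0.3924 0.1975 0.1756] t 17.55
```

Call:
carry_out(targets=[{"hand": 55,"x": -0.04,"y": 0.035,"z": 0.02,"ax": 0,"ay": 0,"az": -0.15},{"hand": 55,"x": -0.08,"y": 0.075,"z": 0.04,"ax": 0,"ay": 0,"az": -0.307},{"hand": 55,"x": -0.098,"y": 0.091,"z": 0.07,"ax": 0,"ay": 0,"az": -0.307},{"hand": 55,"x": -0.098,"y": 0.091,"z": 0.075,"ax": 0,"ay": 0,"az": -0.307},{"hand": 55,"x": -0.098,"y": 0.091,"z": 0.075,"ax": 0,"ay": 0,"az": -0.307},{"hand": 55,"x": -0.098,"y": 0.091,"z": 0.075,"ax": 0,"ay": 0,"az": -0.307}])

```text
t: 18.3
tool_pos: [0.3786, 0.3278, 0.2687]
orientation: [-1.824, 2.556, -0.0]
force: [1.0, -0.7, 0.9]
opening: 0.0513
gripper_force: 0.0
```

Run:
```python
from h import *
plan(.3765,.330,.022,161.4); print(read_state()['q'][5])
```

```text
shift [-0.0014  0.0028  0.0797] az -0.006 rows 2.0 | heading 161.0 tilt [0.0012 0.0006] grasp now [0.3788 0.3279 0.1017] t 18.3
-2.1993316579450637
```

Call:
carry_out(targets=[{"hand": 55,"x": -0.0015,"y": 0.003,"z": 0.045,"ax": 0,"ay": 0,"az": -0.006},{"hand": 55,"x": -0.0015,"y": 0.003,"z": 0.07,"ax": 0,"ay": 0,"az": -0.006},{"hand": 55,"x": -0.0015,"y": 0.003,"z": 0.0795,"ax": 0,"ay": 0,"az": -0.006},{"hand": 55,"x": -0.0015,"y": 0.003,"z": 0.0795,"ax": 0,"ay": 0,"az": -0.006},{"hand": 20,"x": -0.0015,"y": 0.003,"z": 0.0795,"ax": 0,"ay": 0,"az": -0.006},{"hand": 15,"x": -0.0015,"y": 0.003,"z": 0.0795,"ax": 0,"ay": 0,"az": -0.006},{"hand": 15,"x": -0.0015,"y": 0.003,"z": 0.0795,"ax": 0,"ay": 0,"az": -0.006},{"hand": 15,"x": -0.0015,"y": 0.003,"z": 0.0795,"ax": 0,"ay": 0,"az": -0.006}], newtons=15)

```text
t: 19.3
tool_pos: [0.376, 0.3312, 0.1892]
orientation: [-1.834, 2.549, -0.0]
force: [-1.3, -1.2, 6.7]
opening: 0.0299
gripper_force: 15.0
```

Call:
carry_out(targets=[{"hand": 15,"x": 0,"y": 0,"z": 0,"ax": 0,"ay": 0,"az": 0},{"hand": 15,"x": 0,"y": 0,"z": 0,"ax": 0,"ay": 0,"az": 0}])

```text
t: 19.55
tool_pos: [0.376, 0.3312, 0.1892]
orientation: [-1.834, 2.549, -0.0]
force: [-0.9, -0.1, 6.3]
opening: 0.0297
gripper_force: 15.0
```

Run:
```python
from h import *
plan(.4597,-.216,.19,94.8)
```

```text
shift [ 0.492  -0.2535 -0.1681] az 1.164 rows 10.0 | heading 161.5 tilt [0.0013 0.0008] grasp now [0.3762 0.3313 0.0222] t 19.55
```

Call:
carry_out(targets=[{"hand": 15,"x": 0,"y": 0,"z": -0.06,"ax": 0,"ay": 0,"az": 0},{"hand": 15,"x": 0.02,"y": -0.01,"z": -0.115,"ax": 0,"ay": 0,"az": 0.1},{"hand": 15,"x": 0.055,"y": -0.028,"z": -0.16,"ax": 0,"ay": 0,"az": 0.25},{"hand": 15,"x": 0.107,"y": -0.055,"z": -0.168,"ax": 0,"ay": 0,"az": 0.4},{"hand": 15,"x": 0.16,"y": -0.082,"z": -0.168,"ax": 0,"ay": 0,"az": 0.55},{"hand": 15,"x": 0.213,"y": -0.11,"z": -0.168,"ax": 0,"ay": 0,"az": 0.7},{"hand": 15,"x": 0.266,"y": -0.137,"z": -0.168,"ax": 0,"ay": 0,"az": 0.85},{"hand": 15,"x": 0.319,"y": -0.164,"z": -0.168,"ax": 0,"ay": 0,"az": 1.0}])

```text
t: 20.55
tool_pos: [0.4294, -0.0256, 0.3564]
orientation: [-0.38, 3.118, -0.0]
force: [-0.2, 0.4, 0.1]
opening: 0.0296
gripper_force: 15.0
```

Run:
```python
from h import *
plan(.4597,-.216,.19,94.8)
```

```text
shift [ 0.0163 -0.1921 -0.0005] az 0.159 rows 4.0 | heading 103.9 tilt [ 0.0008 -0.0001] grasp now [ 0.4295 -0.0256  0.1894] t 20.55
```

Call:
carry_out(targets=[{"hand": 15,"x": 0.005,"y": -0.058,"z": 0,"ax": 0,"ay": 0,"az": 0.08},{"hand": 15,"x": 0.01,"y": -0.116,"z": 0,"ax": 0,"ay": 0,"az": 0.159},{"hand": 15,"x": 0.014,"y": -0.165,"z": 0,"ax": 0,"ay": 0,"az": 0.159},{"hand": 15,"x": 0.016,"y": -0.192,"z": 0,"ax": 0,"ay": 0,"az": 0.159},{"hand": 15,"x": 0.016,"y": -0.192,"z": 0,"ax": 0,"ay": 0,"az": 0.159},{"hand": 15,"x": 0.016,"y": -0.192,"z": 0,"ax": 0,"ay": 0,"az": 0.159},{"hand": 15,"x": 0.016,"y": -0.192,"z": 0,"ax": 0,"ay": 0,"az": 0.159}])

```text
t: 21.42
tool_pos: [0.4611, -0.2128, 0.3562]
orientation: [0.14, -3.138, -0.0]
force: [-0.2, -0.4, -0.6]
opening: 0.0299
gripper_force: 15.0
```

Run:
```python
from h import *
plan(.4597,-.216,.027,94.8)
snap('wrist','w4')
```

```text
shift [ 0.0016 -0.0031  0.1622] az 0.006 rows 3.0 | heading 95.1 tilt [-0.0001  0.0002] grasp now [ 0.461  -0.2127  0.1892] t 21.425
```

View pics/w4.png

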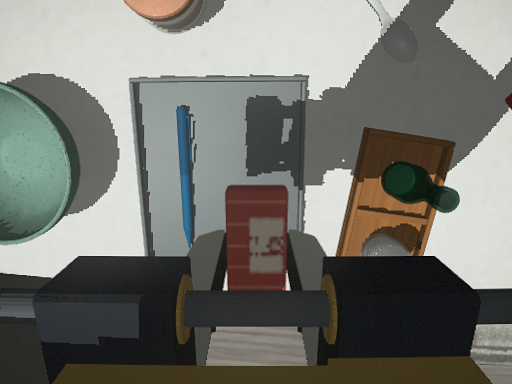

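The pen lies lengthwise in the tray (column ~185). The eraser is held over the free half, and the caddy is still in order.

Call:
carry_out(targets=[{"hand": 15,"x": 0.0015,"y": -0.008,"z": 0.06,"ax": 0,"ay": 0,"az": 0.005},{"hand": 15,"x": 0.0015,"y": -0.008,"z": 0.115,"ax": 0,"ay": 0,"az": 0.005},{"hand": 15,"x": 0.0015,"y": -0.008,"z": 0.145,"ax": 0,"ay": 0,"az": 0.005},{"hand": 15,"x": 0.0015,"y": -0.008,"z": 0.158,"ax": 0,"ay": 0,"az": 0.005},{"hand": 15,"x": 0.0015,"y": -0.008,"z": 0.1625,"ax": 0,"ay": 0,"az": 0.005},{"hand": 15,"x": 0.0015,"y": -0.008,"z": 0.1625,"ax": 0,"ay": 0,"az": 0.005},{"hand": 15,"x": 0.0015,"y": -0.008,"z": 0.1625,"ax": 0,"ay": 0,"az": 0.005},{"hand": 15,"x": 0.0015,"y": -0.008,"z": 0.1625,"ax": 0,"ay": 0,"az": 0.005}])

```text
t: 22.48
tool_pos: [0.4607, -0.2222, 0.1948]
orientation: [-0.131, 3.137, -0.002]
force: [-0.6, -0.0, -1.0]
opening: 0.0297
gripper_force: 15.0
```

Call:
carry_out(targets=[{"hand": 45,"x": 0,"y": 0,"z": 0,"ax": 0,"ay": 0,"az": 0},{"hand": 45,"x": 0,"y": 0,"z": 0,"ax": 0,"ay": 0,"az": 0},{"hand": 45,"x": 0,"y": 0,"z": 0,"ax": 0,"ay": 0,"az": 0},{"hand": 45,"x": 0,"y": 0,"z": 0,"ax": 0,"ay": 0,"az": 0},{"hand": 45,"x": 0,"y": 0,"z": -0.04,"ax": 0,"ay": 0,"az": 0},{"hand": 45,"x": 0,"y": 0,"z": -0.1,"ax": 0,"ay": 0,"az": 0},{"hand": 70,"x": 0,"y": 0,"z": -0.16,"ax": 0,"ay": 0,"az": 0},{"hand": 70,"x": 0,"y": 0,"z": -0.16,"ax": 0,"ay": 0,"az": 0}])

```text
t: 23.48
tool_pos: [0.4619, -0.2229, 0.3602]
orientation: [-0.13, 3.13, -0.01]
force: [-1.0, 1.0, -0.8]
opening: 0.0573
gripper_force: 0.0
```

Run:
```python
from h import *
plan(.484,.374,.18,107)
```

```text
shift [-0.0716  0.593   0.01  ] az -0.213 rows 10.0 | heading 94.8 tilt [ 0.0093 -0.0057] grasp now [ 0.4634 -0.2238  0.1932] t 23.475
```

Call:
carry_out(targets=[{"hand": 100,"x": -0.006,"y": 0.06,"z": 0,"ax": 0,"ay": 0,"az": 0},{"hand": 100,"x": -0.014,"y": 0.12,"z": 0,"ax": 0,"ay": 0,"az": 0},{"hand": 100,"x": -0.021,"y": 0.18,"z": 0,"ax": 0,"ay": 0,"az": -0.05},{"hand": 100,"x": -0.028,"y": 0.24,"z": 0,"ax": 0,"ay": 0,"az": -0.1},{"hand": 100,"x": -0.036,"y": 0.3,"z": 0,"ax": 0,"ay": 0,"az": -0.15},{"hand": 100,"x": -0.043,"y": 0.36,"z": 0,"ax": 0,"ay": 0,"az": -0.213},{"hand": 100,"x": -0.05,"y": 0.42,"z": 0,"ax": 0,"ay": 0,"az": -0.213},{"hand": 100,"x": -0.058,"y": 0.48,"z": 0,"ax": 0,"ay": 0,"az": -0.213}])

```text
t: 24.48
tool_pos: [0.4776, 0.2632, 0.3526]
orientation: [0.464, -3.106, 0.001]
force: [0.7, -0.0, -0.0]
opening: 0.0932
gripper_force: 0.0
```

Call:
carry_out(targets=[{"hand": 100,"x": 0.01,"y": 0.055,"z": 0.02,"ax": 0,"ay": 0,"az": 0},{"hand": 100,"x": 0.01,"y": 0.11,"z": 0.04,"ax": 0,"ay": 0,"az": 0},{"hand": 100,"x": 0.01,"y": 0.113,"z": 0.06,"ax": 0,"ay": 0,"az": 0},{"hand": 100,"x": 0.01,"y": 0.113,"z": 0.06,"ax": 0,"ay": 0,"az": 0},{"hand": 100,"x": 0.01,"y": 0.113,"z": 0.06,"ax": 0,"ay": 0,"az": 0},{"hand": 100,"x": 0.01,"y": 0.113,"z": 0.06,"ax": 0,"ay": 0,"az": 0}])

```text
t: 25.22
tool_pos: [0.4366, 0.3655, 0.2949]
orientation: [-0.46, 3.106, 0.001]
force: [-0.2, -0.7, 1.1]
opening: 0.0927
gripper_force: 0.0
```

Run:
```python
from h import *
plan(.484,.3735,.028,107)
```

```text
shift [-0.0475 -0.0061  0.1   ] az -0.002 rows 2.0 | heading 106.9 tilt [0.0015 0.0009] grasp now [0.4369 0.3657 0.1279] t 25.225
```

Call:
carry_out(targets=[{"hand": 100,"x": -0.0475,"y": -0.006,"z": 0,"ax": 0,"ay": 0,"az": 0},{"hand": 100,"x": -0.0475,"y": -0.006,"z": 0.01,"ax": 0,"ay": 0,"az": 0},{"hand": 100,"x": -0.0475,"y": -0.006,"z": 0.055,"ax": 0,"ay": 0,"az": 0},{"hand": 100,"x": -0.0475,"y": -0.006,"z": 0.09,"ax": 0,"ay": 0,"az": 0},{"hand": 100,"x": -0.0475,"y": -0.006,"z": 0.1,"ax": 0,"ay": 0,"az": 0},{"hand": 70,"x": -0.0475,"y": -0.006,"z": 0.1,"ax": 0,"ay": 0,"az": 0},{"hand": 40,"x": -0.0475,"y": -0.006,"z": 0.1,"ax": 0,"ay": 0,"az": 0},{"hand": 40,"x": -0.0475,"y": -0.006,"z": 0.1,"ax": 0,"ay": 0,"az": 0}], newtons=15)

```text
t: 26.22
tool_pos: [0.4835, 0.375, 0.1957]
orientation: [-0.463, 3.104, 0.002]
force: [0.5, -0.0, 1.2]
opening: 0.0676
gripper_force: 0.0
```

Call:
carry_out(targets=[{"hand": 40,"x": 0,"y": 0,"z": 0,"ax": 0,"ay": 0,"az": 0},{"hand": 40,"x": 0,"y": 0,"z": 0,"ax": 0,"ay": 0,"az": 0},{"hand": 40,"x": 0,"y": 0,"z": 0,"ax": 0,"ay": 0,"az": 0},{"hand": 40,"x": 0,"y": 0,"z": -0.03,"ax": 0,"ay": 0,"az": 0},{"hand": 40,"x": 0,"y": 0,"z": -0.09,"ax": 0,"ay": 0,"az": 0},{"hand": 40,"x": 0,"y": 0,"z": -0.15,"ax": 0,"ay": 0,"az": 0},{"hand": 40,"x": 0,"y": 0,"z": -0.18,"ax": 0,"ay": 0,"az": 0},{"hand": 40,"x": 0,"y": 0,"z": -0.18,"ax": 0,"ay": 0,"az": 0}])

```text
t: 27.22
tool_pos: [0.4834, 0.3751, 0.3771]
orientation: [-0.463, 3.102, 0.004]
force: [0.2, -0.0, -2.5]
opening: 0.0501
gripper_force: 15.0
```

Run:
```python
from h import *
plan(.457,-.435,.2,90); snap('wrist','w5'); print(read_state()['q'])
```

```text
shift [ 0.2619 -0.7671  0.0071] az 0.296 rows 13.0 | heading 107.0 tilt [0.0048 0.0035] grasp now [0.4842 0.3757 0.2101] t 27.225
[ 5.75966843e-01  1.74695538e-01  1.49515673e+00  2.17314928e-04
  1.47000458e+00 -1.29113748e+00]
```

View pics/w5.png

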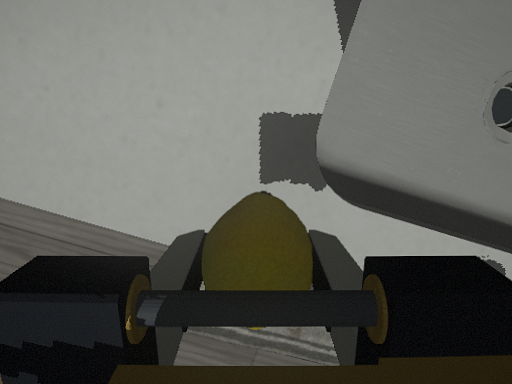

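The lemon is held squarely (258,255). I turn to a 45° heading on the way, to stay clear of the mug past the bowl and of the joint 6 limit.

Call:
carry_out(targets=[{"hand": 40,"x": 0.015,"y": -0.045,"z": 0,"ax": 0,"ay": 0,"az": 0.1},{"hand": 40,"x": 0.035,"y": -0.1,"z": 0,"ax": 0,"ay": 0,"az": 0.25},{"hand": 40,"x": 0.054,"y": -0.157,"z": 0,"ax": 0,"ay": 0,"az": 0.4},{"hand": 40,"x": 0.073,"y": -0.214,"z": 0,"ax": 0,"ay": 0,"az": 0.55},{"hand": 40,"x": 0.092,"y": -0.27,"z": 0,"ax": 0,"ay": 0,"az": 0.7},{"hand": 40,"x": 0.112,"y": -0.327,"z": 0,"ax": 0,"ay": 0,"az": 0.85},{"hand": 40,"x": 0.131,"y": -0.384,"z": 0,"ax": 0,"ay": 0,"az": 1.0},{"hand": 40,"x": 0.15,"y": -0.44,"z": 0,"ax": 0,"ay": 0,"az": 1.08}])

```text
t: 28.28
tool_pos: [0.4667, -0.0917, 0.3708]
orientation: [-1.204, -2.897, 0.0]
force: [1.3, -0.5, -1.6]
opening: 0.0502
gripper_force: 15.0
```

Run:
```python
from h import *
plan(.457,-.435,.2,45)
```

```text
shift [-0.2364 -0.2491  0.0034] az -0.002 rows 6.0 | heading 44.9 tilt [-0.0038  0.0014] grasp now [ 0.466  -0.0915  0.2038] t 28.275
```

Call:
carry_out(targets=[{"hand": 40,"x": -0.04,"y": -0.042,"z": 0,"ax": 0,"ay": 0,"az": 0},{"hand": 40,"x": -0.08,"y": -0.084,"z": 0,"ax": 0,"ay": 0,"az": 0},{"hand": 40,"x": -0.12,"y": -0.126,"z": 0,"ax": 0,"ay": 0,"az": 0},{"hand": 40,"x": -0.16,"y": -0.168,"z": 0,"ax": 0,"ay": 0,"az": 0},{"hand": 40,"x": -0.2,"y": -0.21,"z": 0,"ax": 0,"ay": 0,"az": 0},{"hand": 40,"x": -0.236,"y": -0.249,"z": 0,"ax": 0,"ay": 0,"az": 0},{"hand": 40,"x": -0.236,"y": -0.249,"z": 0,"ax": 0,"ay": 0,"az": 0},{"hand": 40,"x": -0.236,"y": -0.249,"z": 0,"ax": 0,"ay": 0,"az": 0}])

```text
t: 29.28
tool_pos: [0.4588, -0.4325, 0.3708]
orientation: [-1.199, -2.899, -0.004]
force: [0.0, 0.6, -1.1]
opening: 0.0504
gripper_force: 15.0
```

Call:
carry_out(targets=[{"hand": 40,"x": 0,"y": 0,"z": 0,"ax": 0,"ay": 0,"az": 0},{"hand": 40,"x": 0,"y": 0,"z": 0,"ax": 0,"ay": 0,"az": 0}])

```text
t: 29.52
tool_pos: [0.4595, -0.4319, 0.3739]
orientation: [1.198, 2.904, 0.0]
force: [0.2, -0.3, -1.2]
opening: 0.0504
gripper_force: 15.0
```

Run:
```python
from h import *
plan(.457,-.435,.058,45)
```

```text
shift [-0.0003 -0.004   0.1488] az 0.003 rows 3.0 | heading 45.2 tilt [0.0002 0.    ] grasp now [ 0.4596 -0.4319  0.2069] t 29.525
```

Call:
carry_out(targets=[{"hand": 40,"x": 0,"y": -0.004,"z": 0.06,"ax": 0,"ay": 0,"az": 0},{"hand": 40,"x": 0,"y": -0.004,"z": 0.11,"ax": 0,"ay": 0,"az": 0},{"hand": 40,"x": 0,"y": -0.004,"z": 0.14,"ax": 0,"ay": 0,"az": 0},{"hand": 40,"x": 0,"y": -0.004,"z": 0.151,"ax": 0,"ay": 0,"az": 0},{"hand": 40,"x": 0,"y": -0.004,"z": 0.151,"ax": 0,"ay": 0,"az": 0},{"hand": 40,"x": 0,"y": -0.004,"z": 0.151,"ax": 0,"ay": 0,"az": 0}])

```text
t: 30.28
tool_pos: [0.4571, -0.4365, 0.2251]
orientation: [1.198, 2.901, -0.002]
force: [-0.2, 0.5, -1.1]
opening: 0.0505
gripper_force: 15.0
```

Call:
carry_out(targets=[{"hand": 72,"x": 0,"y": 0,"z": 0,"ax": 0,"ay": 0,"az": 0},{"hand": 72,"x": 0,"y": 0,"z": 0,"ax": 0,"ay": 0,"az": 0},{"hand": 72,"x": 0,"y": 0,"z": 0,"ax": 0,"ay": 0,"az": 0},{"hand": 72,"x": 0,"y": 0,"z": -0.05,"ax": 0,"ay": 0,"az": 0},{"hand": 72,"x": 0,"y": 0,"z": -0.11,"ax": 0,"ay": 0,"az": 0},{"hand": 72,"x": 0,"y": 0,"z": -0.17,"ax": 0,"ay": 0,"az": 0},{"hand": 72,"x": -0.05,"y": 0.03,"z": -0.17,"ax": 0,"ay": 0,"az": 0},{"hand": 72,"x": -0.05,"y": 0.03,"z": -0.17,"ax": 0,"ay": 0,"az": 0}])

```text
t: 31.28
tool_pos: [0.5153, -0.45, 0.3912]
orientation: [-1.197, -2.904, -0.001]
force: [-0.6, 0.2, 0.1]
opening: 0.067
gripper_force: 0.0
```

Call:
carry_out(targets=[{"hand": 72,"x": -0.04,"y": 0.04,"z": 0,"ax": 0,"ay": 0,"az": 0},{"hand": 72,"x": -0.08,"y": 0.08,"z": 0,"ax": 0,"ay": 0,"az": 0},{"hand": 72,"x": -0.08,"y": 0.08,"z": 0,"ax": 0,"ay": 0,"az": 0},{"hand": 72,"x": -0.08,"y": 0.08,"z": 0,"ax": 0,"ay": 0,"az": 0}])

```text
t: 31.78
tool_pos: [0.6255, -0.4498, 0.392]
orientation: [-1.199, -2.902, 0.0]
force: [-0.9, -0.0, -0.5]
opening: 0.067
gripper_force: 0.0
```

Run:
```python
from h import *
snap('wrist','w6'); a,_,_=snap('top','top6'); x=a[125:240,130:420]; cv2.imwrite('pics/top6c.png',cv2.resize(x,None,fx=2.75,fy=2.75,interpolation=2))
```

```text
(no output)
```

View pics/w6.png

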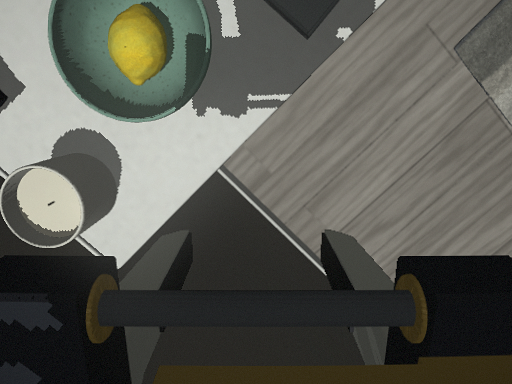

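View pics/top6c.png

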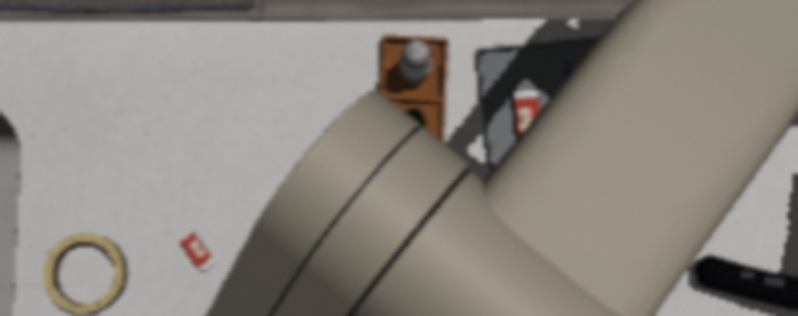

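The lemon lies in the bowl (137,45). The top view shows the salt upright and the eraser in the tray, but the arm hides the rest. I clear away and check once more.

Call:
carry_out(targets=[{"hand": 72,"x": 0.045,"y": 0.03,"z": 0,"ax": 0,"ay": 0,"az": 0},{"hand": 72,"x": 0.095,"y": 0.06,"z": 0,"ax": 0,"ay": 0,"az": 0},{"hand": 72,"x": 0.145,"y": 0.092,"z": 0,"ax": 0,"ay": 0,"az": 0},{"hand": 72,"x": 0.195,"y": 0.124,"z": 0,"ax": 0,"ay": 0,"az": 0},{"hand": 72,"x": 0.245,"y": 0.156,"z": 0,"ax": 0,"ay": 0,"az": 0},{"hand": 72,"x": 0.295,"y": 0.188,"z": 0,"ax": 0,"ay": 0,"az": 0},{"hand": 72,"x": 0.345,"y": 0.22,"z": 0,"ax": 0,"ay": 0,"az": 0},{"hand": 72,"x": 0.39,"y": 0.247,"z": 0,"ax": 0,"ay": 0,"az": 0}])

```text
t: 32.88
tool_pos: [0.5223, 0.0015, 0.3941]
orientation: [1.2, 2.9, 0.001]
force: [0.8, 0.2, -0.2]
opening: 0.067
gripper_force: 0.0
```

Call:
carry_out(targets=[{"hand": 72,"x": 0.045,"y": 0.04,"z": 0,"ax": 0,"ay": 0,"az": 0},{"hand": 72,"x": 0.09,"y": 0.08,"z": 0,"ax": 0,"ay": 0,"az": 0},{"hand": 72,"x": 0.135,"y": 0.12,"z": 0,"ax": 0,"ay": 0,"az": 0},{"hand": 72,"x": 0.18,"y": 0.16,"z": 0,"ax": 0,"ay": 0,"az": 0},{"hand": 72,"x": 0.18,"y": 0.16,"z": 0,"ax": 0,"ay": 0,"az": 0},{"hand": 72,"x": 0.18,"y": 0.16,"z": 0,"ax": 0,"ay": 0,"az": 0}])

```text
t: 33.62
tool_pos: [0.5092, 0.24, 0.3936]
orientation: [1.199, 2.902, 0.001]
force: [-0.3, -0.6, -1.1]
opening: 0.0673
gripper_force: 0.0
```

Run:
```python
from h import *
a,_,_=snap('top','top7'); x=a[125:240,130:420]; cv2.imwrite('pics/top7c.png',cv2.resize(x,None,fx=2.75,fy=2.75,interpolation=2))
```

```text
(no output)
```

View pics/top7c.png

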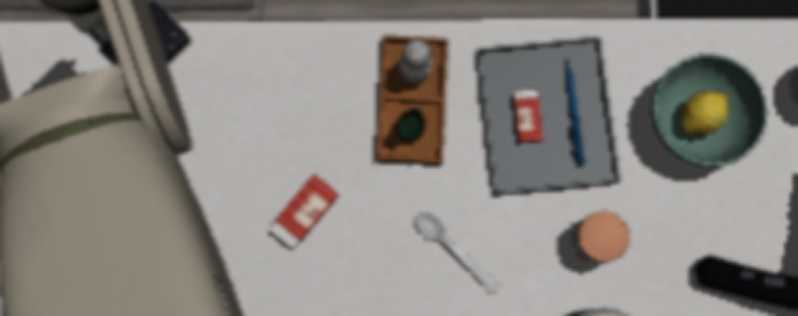

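Everything is in place: salt (415,60) and bottle (410,126) upright in the caddy, eraser (528,117) and pen (574,112) side by side in the tray, lemon (705,113) in the bowl, and the jar unmoved. I hand in the job.

```bash
python3 -c "
from plant import robot
print(robot.close_job())"
```

```text
the job is handed in; nothing more can be done
None
```

The job is handed in at about 34 s: the salt shaker and green bottle stand in the caddy, the pen and middle-sized eraser lie side by side in the tray, the lemon is in the bowl, and the jar and tape roll were left alone (the final picture shows the jar in place; the arm hid the tape).

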